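# Clip the battery cover back on the fridge's backup power box

### The job

Put the loose battery cover back on the backup power box: hook its tongue under the ledge of the slot while the cover is tilted, then swing the other end down and press it until it snaps past the roller catch and lies flat and fully home. The cover is brittle, so feel your way and never force it (20 N is the most it should ever be pushed with), let go of it at the end, and leave the kitchen things around as they are.

Things in the scene. Friction and masses are not known exactly. Their poses are not given: they have to be found in the camera images.
- casing: Grey backup power box, 224 x 128 mm, heavy, fixed. Origin: centre of its underside. z up, x from the slot end to the catch end, y across. Its black insert frame (176 x 104 mm, top nominally at z = 95 mm) is adjustable for battery size: it stands up to 5 mm higher or lower and up to 12 mm towards +x or -x of all nominal points given here. This offset is not measured but stays firm: find it by feel or sight.
- bay (a point): Fixed to the box (nominal, see casing): middle of the cover's opening, level with the frame's top, axes as the casing's. From here the opening runs from x = -50 mm (ledge's edge) to x = +60.5 mm (end wall) and y = -36.5 to +36.5 mm. Rests along both long sides, from x = +15 mm on, 10 mm below this level, carry the cover. The battery cells lie lower and are not touched.
- ledge (a point): Fixed to the box (nominal, see casing): middle of the top of the ledge's edge, 50 mm towards -x from the bay point; axes as the casing's. The ledge is 5 mm thick. The slot under it goes 16 mm in towards -x; the slot's floor is 14.5 mm below the ledge's top and reaches 40 mm out under the opening (+x), so that the tongue can be set on it and drawn in.
- catch (a joint): How far the spring roller catch at the opening's +x end is pushed back (m; 0 = out, 0.005 = stop). White roller, 12 mm diameter, 44 mm wide, turns freely, axis 1.6 mm below the frame's top, 61.5 mm to +x of the bay point. Out, it overlaps a seated cover's rear lip by 2.5 mm. Pushing the lip past it takes up to 9 N down on the cover's rear part; then it springs out over the lip (about 0.001) and holds it.
- cover_grip (a point): Centre of the loose cover's grip bar, 24 mm above the cover's underside, mid-plate. z out of the cover's top, x towards the rear lip, y across. Starts flat on the counter, 100 to 190 g. Plate 100 (x) x 68 (y) x 10 mm. Bar: 12 mm thick (x), 40 mm long (y), from the plate's top to 38 mm above the underside. Seated, the plate's top is flush with the frame's top, its -x face at the ledge's edge.
- tongue_tip (a point): Middle of the end of the cover's tongue, 62 mm to -x of the grip bar's centre and 2 mm above the underside; axes as the cover's. The tongue is 50 mm wide, 4 mm thick, level with the underside, and sticks out 12 mm from the plate's -x face. It enters the slot with the cover tilted 0.2 to 0.35 rad, tongue end down.
- cover_back (a point): Middle of the end of the cover's rear lip, 58 mm to +x of the grip bar's centre and 2.5 mm above the underside; axes as the cover's. The lip is 68 mm wide, 5 mm thick, level with the underside, and sticks out 8 mm. The hooked cover has 2.5 mm play along x: as it swings down it must be drawn on towards the slot, or the lip fouls the end wall.
- jar: The glass cookie jar with clasp lid, 110 mm wide, 152 mm tall; origin under its centre. Leave alone.
- grinder: The chrome salt grinder, 54 mm wide, 148 mm tall; origin under its centre. Leave alone.
- teapot: The white teapot, 140 mm wide without spout and handle, 137 mm tall; origin under its centre. Leave alone.
- colander: The red colander, 210 mm wide, 85 mm tall; origin under its centre. Leave alone.
There are look-alikes about, which are no part of the job. Leave any green or purple look-alike of the part that bears cover_grip alone.

How it is judged:
By the outcome, as a careful person would: the job done as asked, in the order asked, and still so for the second after the job is handed in, with the robot touching nothing.
It also fails if it takes over 59 s, if anything falls off the work surface, if the arm or the gripper's body presses on something with over 40 N, if the wrist force passes 120 N, or if a joint passes its speed limit or range.

### The arm

A 6-joint arm with a two-finger parallel gripper is mounted at the origin on the work surface. World frame = base frame: x ahead of the robot, y to its left, z up, the work surface at z = 0. Lengths are in mm, angles in degrees, forces in N, time in s.
With the tool pointing down it reaches from about 350 to 975 mm from the base axis. Payload 7.1 kg.
Tool frame: the origin (TCP) lies on the front face of the gripper's body, between the roots of the fingers; the fingertips stand 80 mm ahead of it and the grasp point (between the pads) lies 61 mm ahead of it; z points along the fingers, y is the line along which they close (so a half turn about z gives the same grasp; the last joint's range is limited). The gripper opens to 88 mm and grips with 3 to 60 N. Pads are 20 mm wide; open, the fingers measure 115 mm over their backs; the gripper's body (75 mm by 178 mm) begins 61 mm behind the grasp point.
Start: joints at [-69.328, 24.242, 93.386, -0, 62.372, -1.089], TCP at [231.725, -580.438, 302.675] pointing down, gripper open.
Joint ranges: [-172.04, 172.04], [-51.8, 120.97], [4.93, 147.93], [-75.15, 255.16], [6.16, 154.13], [-145.62, 145.62]. Speed limits (degrees/s): [136.94, 136.94, 172.46, 180, 180, 180].

### API

Orientations are given as [roll, pitch, yaw] about the fixed x, y, z axes, in that order (R = Rz(yaw) Ry(pitch) Rx(roll)).
In Python, from bench import manip gives the robot as it stands.
- The arm moves only by the tool drive_tool, never from a script. Its argument "rows" is a list that holds one entry, the list of rows, each a list of 6 numbers: the shift along the tool's x, y, z as a fraction of full scale, then the turn, a rotation vector about the tool's x, y, z as a fraction of full scale. In form: [[[x, y, z, wx, wy, wz], ...]]. A call has 1 to 8 rows; each row is the pose to reach, as a shift and turn from the pose commanded when the call began, along the tool's axes at that moment, turning the shorter way round; what a row does not reach only later rows make up. Full scale, the value 1, is 150 mm for a shift and 180 degrees for a turn. A row lasts 1/8 s, in which the tool goes at most 62.5 mm and 10.7 degrees, less where a joint would pass 70% of its speed; a pose out of reach is approached as far as the arm can. A call with a number of a shift or a turn outside -1 to 1 is refused whole. A call with a gripper value outside its range is refused whole. "claw" is the closure in counts, from 0 (fully open) to 255 (shut), set as the call begins (left out, the last holds). The fingers move at their own pace and stop on an object; "newtons" is the grip in N (left out, the last holds). Time passes only in rows, so rows that repeat a pose let the fingers close. It gives the time, the measured TCP pose, the force, the opening and the grip force at its end, in the units of the state.
- manip.read_state(): the state, without advancing time (a new reading comes with each control period).
- manip.camera(name): name is "scene" or "top" or "wrist"; returns the picture (384x512x3 uint8, red, green, blue); there is no depth.
- manip.get_calibration(name): a dict with "fx", "fy", "cx", "cy" (pixels), "cam_to_world" (4x4, takes a point from camera to world coordinates); the wrist camera has in their place "hand_eye" (4x4, takes a point from camera to tool coordinates, whose origin is the TCP and whose axes are the flange's). Camera axes: x right, y down, z forward; pixel columns grow to the right and rows downward; lengths in mm; the calibration is good to about 2 mm. The wrist camera is an equidistant fisheye: a pixel r from the principal point sees the ray r / f radians off the axis. A picture is of the moment at which its call begins: read the wrist's pose just before it. get_calibration takes no time and is no camera call.
- manip.finish_job(): hands the job in; it is judged then, once.
Trained networks look in the newest picture that a camera, given by its name, has taken for a name from the list of things; names that differ only in an ending like _2 or _b are one class to them, and where a whole thing is asked for, a point or a joint stands for the part that bears it (a point fixed in the world has none). Each returns a list of dicts, best first, with "conf" (0 to 1); they miss things now and then, are a little off and sometimes report something else, mostly with a low value. They report only what shows in the picture. A call takes as long as a camera call. They do not tell look-alikes from the thing itself.
- manip.cut_out(camera, query): "pixels" (384x512 bool, what is visible of it) and "uv" ([column, row] in pixels, amid what is visible of it).
The state is a dict: "time": time; "q": joint angles; "qd": joint speeds; "effort": joint torques, N m; "tool_pos": TCP position; "tcp_rot": TCP orientation; "force": force on the tool from outside, world axes, zero at the start; "torque": the same for the moment, N m; "finger_gap": opening from 0.0 (shut) to 1.0 (fully open); "gripper_force": force on a finger pad.
Only numpy, scipy, OpenCV 4.12 (cv2) and the standard library are available. Lean on these libraries where they do the work, as an engineer would, in place of code of your own. Each camera call takes 0.05 s, during which the arm holds its last target. There are 200 camera calls.

## Working session

There is one attempt and no reset: what is moved stays moved. The work goes in short steps, Python scripts to look and compute and a tool call to move; the robot and the scene stay as the last step left them, time stands still between calls to the robot, and variables do not carry over. Pictures are saved under pics/ and viewed, at most 12 in all, crops included, and the job is handed in when it is done.

Besides the shell and the picture viewer there is one more tool, called by a JSON object that holds its "op" and its "data", one argument or row to a line. drive_tool: Moves the arm, as the interface text tells. Its arguments: {"type":"object","properties":{"rows":{"type":"array","items":{"type":"array","items":{"type":"array","items":{"type":"number"}}}},"claw":{"type":"number"},"newtons":{"type":"number"}},"required":["rows"]}

```bash
mkdir -p pics; cat > h.py <<'E'
import numpy as np,cv2
from bench import manip
from scipy.spatial.transform import Rotation as R
def save(n,img): cv2.imwrite('pics/'+n+'.png',img[:,:,::-1])
def ray(c,u,v):
    k=manip.get_calibration(c)
    M=np.array(k['cam_to_world']);d=np.array([(u-k['cx'])/k['fx'],(v-k['cy'])/k['fy'],1.])
    return M[:3,3],M[:3,:3]@d
def onz(c,u,v,z):
    o,d=ray(c,u,v);return o+d*(z-o[2])/d[2]
def proj(c,P):
    k=manip.get_calibration(c);M=np.linalg.inv(np.array(k['cam_to_world']))
    p=M[:3,:3]@np.array(P)+M[:3,3];return k['fx']*p[0]/p[2]+k['cx'],k['fy']*p[1]/p[2]+k['cy']
E
python3 - <<'E'
from h import *
s=manip.read_state();print(s)
t=manip.camera('top');c=manip.camera('scene')
save('a',np.vstack([cv2.resize(np.hstack([t,c]),(800,300)),]))
save('top',t);save('scene',c)
for cam in('top','scene'):
    for q in('cover_grip','casing'):
        for d in manip.cut_out(cam,q):
            print(cam,q,d['conf'],d['uv'],d['pixels'].sum(),onz(cam,*d['uv'],20 if q!='casing' else 95).round())
    print(manip.get_calibration(cam))
E
```

```text
{'time': 0.0, 'q': array([-6.93277080e+01,  2.42843523e+01,  9.34311643e+01, -2.49947985e-03,
        6.23728597e+01, -1.08854645e+00]), 'qd': array([ 0.00780845, -0.08646339,  0.02448159,  0.04742708, -0.00664782,
       -0.05094443]), 'effort': array([-1.48037168e-03, -5.44623899e+01, -2.73662657e+01,  6.41891523e-02,
        2.26791442e-02, -9.76007618e-05]), 'tool_pos': array([ 231.57100897, -580.04857106,  301.90430865]), 'tcp_rot': array([-1.79911598e+02,  5.33375135e-04,  2.17619996e+01]), 'force': array([-0.33602649,  0.52051145,  0.24727036]), 'torque': array([ 0.01142786,  0.01235271, -0.00255692]), 'gripper_force': 0.0, 'finger_gap': 1.003376519986115}
top cover_grip 0.92 [314.9, 135.0] 582 [ 796. -161.   20.]
top cover_grip 0.74 [197.0, 239.3] 614 [418. 256.  20.]
top cover_grip 0.68 [239.4, 203.3] 605 [545. 110.  20.]
top cover_grip 0.59 [247.7, 260.9] 717 [345.  80.  20.]
top casing 0.79 [300.9, 205.9] 2621 [525. -99.  95.]
{'fx': 460.5277225644559, 'fy': 460.5277225644559, 'cx': 257.10219115031265, 'cy': 190.29916257183498, 'cam_to_world': array([[ 1.48661446e-03, -9.8
[... 366 characters left out ...]
20.]
scene cover_grip 0.65 [256.6, 158.4] 526 [363.  71.  20.]
scene cover_grip 0.6 [214.0, 278.8] 748 [ 810. -168.   20.]
scene cover_grip 0.56 [280.7, 202.3] 557 [579. 108.  20.]
scene casing 0.73 [213.7, 205.0] 2667 [ 587. -124.   95.]
{'fx': 413.93336769020897, 'fy': 413.93336769020897, 'cx': 257.0331239420059, 'cy': 194.46168346521247, 'cam_to_world': array([[ 2.24781803e-01,  7.95782021e-01, -5.62320297e-01,
         1.35601834e+03],
       [ 9.74397256e-01, -1.86421095e-01,  1.25686761e-01,
        -1.50200616e+02],
       [-4.80910074e-03, -5.76175452e-01, -8.17311888e-01,
         1.22495177e+03],
       [ 0.00000000e+00,  0.00000000e+00,  0.00000000e+00,
         1.00000000e+00]])}
```

View pics/top.png

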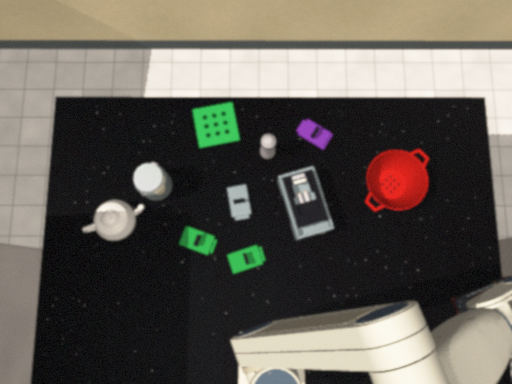

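View pics/scene.png

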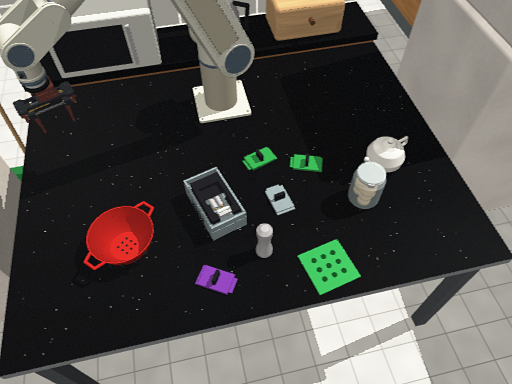

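Candidates in the top view: purple (315,135), green (198,240), green (247,260) and light grey (239,203). I choose the grey one and will check it in a close crop together with the box.

```bash
python3 - <<'E'
from h import *
t=cv2.imread('pics/top.png');c=cv2.imread('pics/scene.png')
f=lambda im,x,y,w,h,s:cv2.resize(im[y:y+h,x:x+w],(w*s,h*s),interpolation=cv2.INTER_CUBIC)
A=f(t,220,160,120,85,5)  # top 600x425... 
B=f(c,180,160,120,85,5)
out=np.vstack([A,B])[:,:]
cv2.imwrite('pics/crop.png',cv2.resize(np.hstack([A,B]),(800,283),interpolation=cv2.INTER_AREA))
cv2.imwrite('pics/cropT.png',f(t,220,160,120,85,6))
E
```

```text
(no output)
```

View pics/cropT.png

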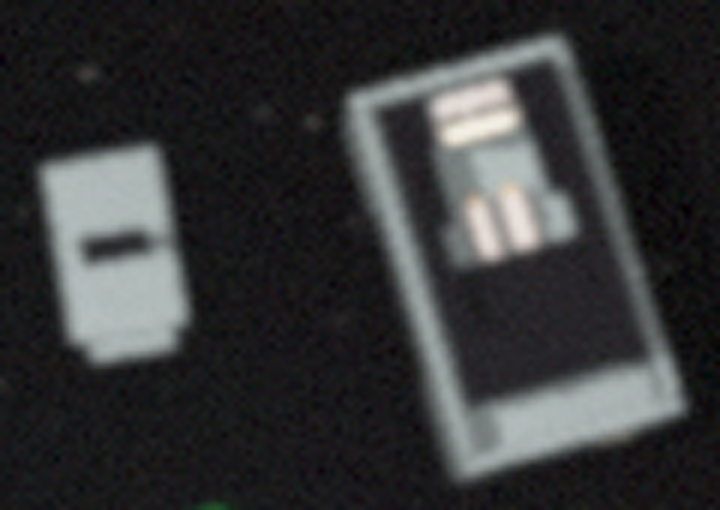

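The grey part is confirmed: black grip bar, tongue towards the robot, yaw about 10°. The box has its white roller at the far (+x) end, crop (470,115), and yaw about 17°. I'll move to between box and cover for a wrist view.

{"op": "drive_tool", "data": {
  "rows": [
    [[1,-0.95,0,0,0,0],[1,-0.95,0,0,0,0],[1,-0.95,0,0,0,0],[1,-0.95,0,0,0,0]]
  ]
}}

```text
time: 0.8
tool_pos: [318.9, -389.8, 302.7]
tcp_rot: [-180.0, -0.0, 21.9]
force: [-0.7, 0.0, 0.4]
finger_gap: 1.0
gripper_force: 0.0
```

{"op": "drive_tool", "data": {
  "rows": [
    [[1,-0.95,0,0,0,0],[1,-0.95,0,0,0,0],[1,-0.95,0,0,0,0],[1,-0.95,0,0,0,0]]
  ]
}}

```text
time: 1.3
tool_pos: [405.8, -202.6, 302.9]
tcp_rot: [180.0, -0.0, 21.9]
force: [0.1, -0.8, 0.2]
finger_gap: 1.0
gripper_force: 0.0
```

{"op": "drive_tool", "data": {
  "rows": [
    [[1,-0.95,0,0,0,-0.2],[1,-0.95,0,0,0,-0.35],[1,-0.95,0,0,0,-0.43],[1,-0.95,0,0,0,-0.43],[1,-0.95,0,0,0,-0.43],[1,-0.95,0,0,0,-0.43],[1,-0.95,0,0,0,-0.43],[1,-0.95,0,0,0,-0.43]]
  ]
}}

```text
time: 2.3
tool_pos: [491.8, -17.1, 302.8]
tcp_rot: [180.0, 0.0, 99.3]
force: [-0.2, 0.0, 0.3]
finger_gap: 0.996
gripper_force: 0.0
```

```bash
python3 - <<'E'
from h import *
s=manip.read_state();print({k:np.round(s[k],2) for k in('time','q','tool_pos','tcp_rot','force')})
w=manip.camera('wrist');save('w1',w);np.save('w1.npy',w)
print(manip.get_calibration('wrist'))
for q in('cover_grip','casing'):
  for d in manip.cut_out('wrist',q): print(q,d['conf'],d['uv'],d['pixels'].sum())
E
```

```text
{'time': np.float64(2.3), 'q': array([-3.380e+00,  1.302e+01,  1.099e+02, -2.000e-02,  5.704e+01,
       -1.267e+01]), 'tool_pos': array([491.81, -17.15, 302.78]), 'tcp_rot': array([1.7997e+02, 2.0000e-02, 9.9310e+01]), 'force': array([-0.25,  0.03,  0.28])}
{'fx': 297.3186396354542, 'fy': 297.3186396354542, 'cx': 256.89729431619566, 'cy': 193.89308256898093, 'hand_eye': array([[ 5.18150491e-04, -9.63669680e-01, -2.67096385e-01,
         7.15774684e+01],
       [ 9.99999823e-01,  5.77007978e-04, -1.41876476e-04,
        -7.19921228e-01],
       [ 2.90838803e-04, -2.67096264e-01,  9.63669809e-01,
        -8.22754034e+01],
       [ 0.00000000e+00,  0.00000000e+00,  0.00000000e+00,
         1.00000000e+00]])}
cover_grip 0.87 [163.0, 80.1] 4266
cover_grip 0.68 [222.4, 0.7] 139
casing 0.88 [267.8, 240.6] 13838
```

View pics/w1.png

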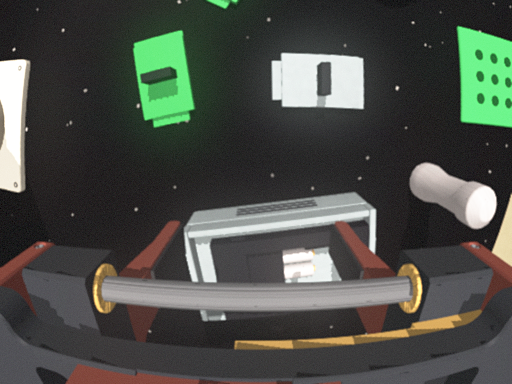

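The wrist view shows the grey cover at (322,80) with its tongue on the left. The box is at the bottom, partly hidden. I'll measure the cover, then look at the box on its own.

```bash
cat >> h.py <<'E'
def wray(uv,s):
    k=manip.get_calibration('wrist');uv=np.atleast_2d(np.array(uv,float))
    d=(uv-[k['cx'],k['cy']])/k['fx'];r=np.linalg.norm(d,axis=1,keepdims=True)
    v=np.hstack([d/np.maximum(r,1e-9)*np.sin(r),np.cos(r)])
    H=np.array(k['hand_eye']);Rt=R.from_euler('xyz',s['tcp_rot'],degrees=True).as_matrix()
    return Rt@H[:3,3]+s['tool_pos'],v@(Rt@H[:3,:3]).T
def wonz(uv,s,z):
    o,v=wray(uv,s);return o+v*((z-o[2])/v[:,2:])
def delta(s,pos,rpy):
    Rt=R.from_euler('xyz',s['tcp_rot'],degrees=True);Rg=R.from_euler('xyz',rpy,degrees=True)
    return np.r_[Rt.inv().apply(np.array(pos)-s['tool_pos'])/150,(Rt.inv()*Rg).as_rotvec()/np.pi]
E
python3 - <<'E'
from h import *
s=manip.read_state();w=np.load('w1.npy').astype(int)
m=np.zeros((384,512),np.uint8)
roi=w[40:120,260:380];m[40:120,260:380]=(roi.min(2)>110)*255
m=cv2.morphologyEx(m,cv2.MORPH_OPEN,np.ones((3,3)))
n,l,st,_=cv2.connectedComponentsWithStats(m);i=1+st[1:,4].argmax();print(st[i])
b=(l==i).astype(np.uint8)
bb=b.copy();bb[:,:284]=0
for nm,mm in(('all',b),('plate',bb)):
    cs=max(cv2.findContours(mm,cv2.RETR_EXTERNAL,cv2.CHAIN_APPROX_NONE)[0],key=len)[:,0]
    p=wonz(cs,s,10)[:,:2].astype(np.float32)
    r=cv2.minAreaRect(p);print(nm,r,cv2.boxPoints(r).round(1).tolist())
y,x=np.where(w[40:120,260:380].max(2)<70)
sel=[(a+260,c+40) for a,c in zip(x,y) if 315<=a+260<=333 and 55<c+40<103]
g=wonz(sel,s,24)[:,:2];print('bar',g.mean(0),np.array(sel).min(0),np.array(sel).max(0), cv2.minAreaRect(wonz(sel,s,38)[:,:2].astype(np.float32)))
E
```

```text
[ 271   53   93   56 4376]
all ((549.0513305664062, 110.009765625), (119.9493179321289, 70.04875946044922), 9.5752592086792) [[484.1000061035156, 134.60000610351562], [495.70001220703125, 65.5], [614.0, 85.4000015258789], [602.4000244140625, 154.5]]
plate ((556.93603515625, 111.37257385253906), (103.88722229003906, 70.06546020507812), 9.521970748901367) [[499.8999938964844, 137.3000030517578], [511.5, 68.19999694824219], [614.0, 85.4000015258789], [602.4000244140625, 154.5]]
bar [545.89240921 112.79452619] [318  64] [321  94] ((544.2594604492188, 107.037109375), (3.517591953277588, 36.154354095458984), 7.363088607788086)
```

{"op": "drive_tool", "data": {
  "rows": [
    [[-1,0,0,0,0,0],[-1,0,0,0,0,0],[-1,0,0,0,0,0],[-1,0,0,0,0,0]]
  ]
}}

```text
time: 2.95
tool_pos: [515.3, -166.5, 302.6]
tcp_rot: [180.0, 0.0, 98.9]
force: [0.1, -0.2, 0.5]
finger_gap: 1.001
gripper_force: 0.0
```

```bash
python3 - <<'E'
from h import *
s=manip.read_state();print({k:np.round(s[k],2) for k in('time','qd','tool_pos','tcp_rot','force')})
w=manip.camera('wrist');np.save('w2.npy',w)
import pickle;pickle.dump(s,open('s2.pkl','wb'))
# rectified top-down view at z=95, 0.33 mm/px; image right=+x, up=+y
k=manip.get_calibration('wrist');H=np.array(k['hand_eye']);Rt=R.from_euler('xyz',s['tcp_rot'],degrees=True).as_matrix()
X,Y=np.meshgrid(380+np.arange(800)/2.5,60-np.arange(560)/2.5)
P=np.stack([X,Y,np.full_like(X,95)],-1)-s['tool_pos']
c=(P@Rt-H[:3,3])@H[:3,:3];th=np.arctan2(np.hypot(c[...,0],c[...,1]),c[...,2]);ph=np.arctan2(c[...,1],c[...,0])
im=cv2.remap(w,(k['cx']+k['fx']*th*np.cos(ph)).astype(np.float32),(k['cy']+k['fx']*th*np.sin(ph)).astype(np.float32),cv2.INTER_CUBIC)
save('rect',im)
E
```

```text
{'time': np.float64(2.95), 'qd': array([ 2.3 , -0.94,  1.68,  0.53,  0.27,  0.93]), 'tool_pos': array([ 515.3 , -166.55,  302.58]), 'tcp_rot': array([1.7998e+02, 2.0000e-02, 9.8940e+01]), 'force': array([ 0.11, -0.16,  0.54])}
```

View pics/rect.png

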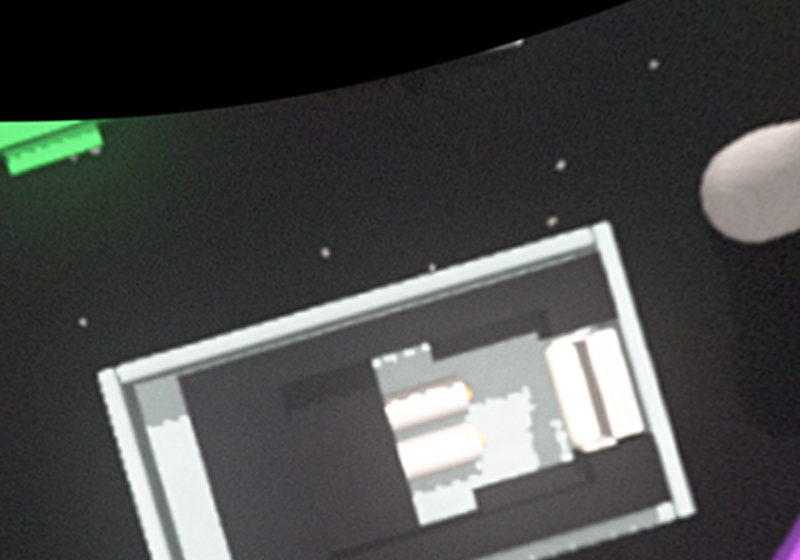

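In the rectified view (z=95, 2.5 px/mm) the opening's ledge edge is faintly visible from (285,385) to (335,550), and the roller is at (568,395). I'll enhance the contrast to get exact edges.

```bash
python3 - <<'E'
from h import *
import pickle
s=pickle.load(open('s2.pkl','rb'));w=np.load('w2.npy')
k=manip.get_calibration('wrist');H=np.array(k['hand_eye']);Rt=R.from_euler('xyz',s['tcp_rot'],degrees=True).as_matrix()
# frame aligned with box yaw 16.5 about (525,-115)
a=np.radians(16.5);ex=np.array([np.cos(a),np.sin(a)]);ey=np.array([-ex[1],ex[0]])
U,V=np.meshgrid(-120+np.arange(800)*.3,85-np.arange(560)*.3)
P=np.stack([530+U*ex[0]+V*ey[0],-110+U*ex[1]+V*ey[1],np.full_like(U,95)],-1)-s['tool_pos']
c=(P@Rt-H[:3,3])@H[:3,:3];th=np.arctan2(np.hypot(c[...,0],c[...,1]),c[...,2]);ph=np.arctan2(c[...,1],c[...,0])
im=cv2.remap(w,(k['cx']+k['fx']*th*np.cos(ph)).astype(np.float32),(k['cy']+k['fx']*th*np.sin(ph)).astype(np.float32),cv2.INTER_CUBIC)
im=(255*(np.clip(im/255.,0,1)**.45)).astype(np.uint8)
im=np.clip((im.astype(float)-60)*1.5,0,255).astype(np.uint8)
save('rect2',im);np.save('rect2.npy',im)
E
```

```text
(no output)
```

View pics/rect2.png

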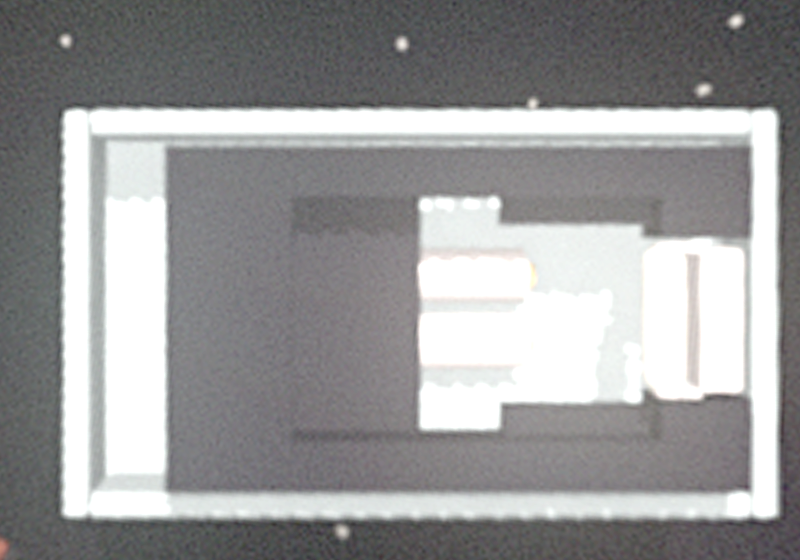

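The frame shows clearly: ledge edge at column 293, end wall at 660, sides at rows 197 and 440. That is 110 x 73 mm at 0.3 mm/px, so the frame's top is at about z = 94–95. Bay ≈ (550, -115), yaw 16.5°. The cover's grip is at ≈ (551.6, 110.7), yaw 9.5°. Going to grasp it.

{"op": "drive_tool", "data": {
  "rows": [
    [[0.9,0.26,0,0,0,0],[0.9,0.26,0,0,0,0],[0.9,0.26,0,0,0,0],[0.9,0.26,0,0,0,0]]
  ]
}}

```text
time: 3.5
tool_pos: [531.8, -23.8, 302.7]
tcp_rot: [-180.0, 0.0, 99.3]
force: [-0.3, -0.3, 0.0]
finger_gap: 1.001
gripper_force: 0.0
```

{"op": "drive_tool", "data": {
  "rows": [
    [[0.88,0.26,0.7,0,0,-0.003],[0.88,0.26,0.7,0,0,-0.003],[0.88,0.26,0.7,0,0,-0.003],[0.88,0.26,0.7,0,0,-0.003],[0.88,0.26,0.7,0,0,-0.003]]
  ]
}}

```text
time: 4.12
tool_pos: [549.8, 110.1, 198.0]
tcp_rot: [180.0, 0.0, 99.7]
force: [-0.0, -0.0, 0.5]
finger_gap: 0.999
gripper_force: 0.0
```

```bash
python3 - <<'E'
from h import *
s=manip.read_state();print({k:np.round(s[k],2) for k in('time','tool_pos','tcp_rot','force')})
w=manip.camera('wrist');save('w3',w);np.save('w3.npy',w)
print(delta(s,(551.6,110.7,93),(180,0,99.5)).round(4))
# rectify on z=10 in cover frame, gripper hides middle
k=manip.get_calibration('wrist');H=np.array(k['hand_eye']);Rt=R.from_euler('xyz',s['tcp_rot'],degrees=True).as_matrix()
a=np.radians(9.5);ex=np.array([np.cos(a),np.sin(a)]);ey=np.array([-ex[1],ex[0]])
def rect(z):
    U,V=np.meshgrid(-80+np.arange(400)*.4,50-np.arange(250)*.4)
    P=np.stack([551.6+U*ex[0]+V*ey[0],110.7+U*ex[1]+V*ey[1],np.full_like(U,z)],-1)-s['tool_pos']
    c=(P@Rt-H[:3,3])@H[:3,:3];th=np.arctan2(np.hypot(c[...,0],c[...,1]),c[...,2]);ph=np.arctan2(c[...,1],c[...,0])
    return cv2.remap(w,(k['cx']+k['fx']*th*np.cos(ph)).astype(np.float32),(k['cy']+k['fx']*th*np.sin(ph)).astype(np.float32),cv2.INTER_CUBIC)
save('cov',np.hstack([rect(10),rect(38)]))
E
```

```text
{'time': np.float64(4.12), 'tool_pos': array([549.79, 110.07, 198.03]), 'tcp_rot': array([1.800e+02, 2.000e-02, 9.967e+01]), 'force': array([-0.05, -0.03,  0.52])}
[2.400e-03 1.260e-02 7.002e-01 0.000e+00 1.000e-04 9.000e-04]
```

View pics/cov.png

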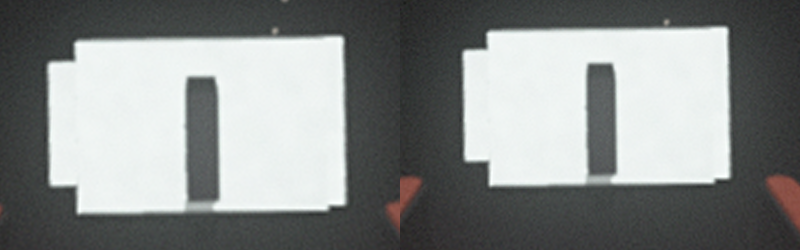

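Close view: plate, tongue on the left and bar all agree with the grip at (552.3, 110.3), yaw 10°. Descend and grip.

{"op": "drive_tool", "data": {
  "rows": [
    [[0,0.017,0.35,0,0,-0.002],[0,0.017,0.55,0,0,-0.002],[0,0.017,0.66,0,0,-0.002],[0,0.017,0.7,0,0,-0.002],[0,0.017,0.7,0,0,-0.002]]
  ]
}}

```text
time: 4.8
tool_pos: [552.6, 111.5, 93.4]
tcp_rot: [179.9, 0.0, 100.0]
force: [0.5, 0.0, 1.5]
finger_gap: 1.0
gripper_force: 0.0
```

{"op": "drive_tool", "data": {
  "rows": [
    [[0,0,0,0,0,0],[0,0,0,0,0,0],[0,0,0,0,0,0],[0,0,0,0,0,0],[0,0,0,0,0,0],[0,0,0,0,0,0],[0,0,0,0,0,0],[0,0,0,0,0,0]]
  ],
  "claw": 255,
  "newtons": 30
}}

```text
time: 5.8
tool_pos: [552.1, 111.8, 92.6]
tcp_rot: [180.0, -0.0, 100.1]
force: [0.4, -1.0, -0.3]
finger_gap: 0.134
gripper_force: 30.1
```

Gripped: 11.8 mm across the bar, as it should be. Lift and plan the hook pose.

{"op": "drive_tool", "data": {
  "rows": [
    [[0,0,-0.25,0,0,0],[0,0,-0.6,0,0,0],[0,0,-0.95,0,0,0],[0,0,-0.95,0,0,0],[0,0,-0.95,0,0,0]]
  ]
}}

```text
time: 6.42
tool_pos: [551.4, 111.7, 234.5]
tcp_rot: [-179.9, 0.0, 100.1]
force: [-0.1, -0.7, -1.2]
finger_gap: 0.132
gripper_force: 30.0
```

```bash
cat >> h.py <<'E'
BAY=np.array([550.,-115.1,94.5]);YAW=16.5
T=R.from_euler('xyz',(180,0,90),degrees=True);G=np.array([-1.5,0,68.6]) # grip in tool
RB=R.from_euler('z',YAW,degrees=True)
def tgt(u,w,th,v=0.):
    "tool pose with tongue-end underside at (u,v,w) from bay, tilt th rad"
    Rc=RB*R.from_euler('y',-th);Rt=Rc*T
    g=BAY+RB.apply([u,v,w])+Rc.apply([62,0,24]);return g-Rt.apply(G),Rt
def go(u,w,th,v=0.):
    s=manip.read_state();p,Rt=tgt(u,w,th,v);d=delta(s,p,Rt.as_euler('xyz',degrees=True))
    print('t',round(float(s['time']),2),'F box',RB.inv().apply(s['force']).round(1),'gap',round(float(s['finger_gap']),3),'move',d.round(4))
def where():
    s=manip.read_state();Rt=R.from_euler('xyz',s['tcp_rot'],degrees=True);Rc=RB.inv()*Rt*T.inv()
    g=s['tool_pos']+Rt.apply(G);tip=RB.inv().apply(g-BAY)+Rc.apply([-62,0,-24]);lip=RB.inv().apply(g-BAY)+Rc.apply([58,0,-24])
    print('t',round(float(s['time']),2),'tip',tip.round(1),'lip',lip.round(1),'tilt',-Rc.as_euler('zyx').round(3)[1],'F',RB.inv().apply(s['force']).round(1),'M',RB.inv().apply(s['torque']).round(2),'gap',round(float(s['finger_gap']),3))
E
python3 -c "
from h import *
where();go(-32,35,.28);print(tgt(-32,35,.28)[0])"
```

```text
t 6.42 tip [  3.9 222.5  47.5] lip [123.1 209.   47.3] tilt -0.001 F [-0.3 -0.6 -1.2] M [-0.04 -0.08 -0.05] gap 0.132
t 6.42 F box [-0.3 -0.6 -1.2] gap 0.132 move [-1.4753 -0.2613 -0.0073 -0.0893  0.005  -0.0355]
[ 551.48673042 -113.09518702  235.6277838 ]
```

{"op": "drive_tool", "data": {
  "rows": [
    [[-0.4,-0.06,0,0,0,0],[-0.8,-0.14,0,0,0,0],[-0.8,-0.14,0,0,0,0],[-0.8,-0.14,0,0,0,0]]
  ]
}}

```text
time: 6.92
tool_pos: [551.5, -10.1, 233.5]
tcp_rot: [-179.8, -0.1, 100.0]
force: [-0.2, 0.7, -1.7]
finger_gap: 0.135
gripper_force: 30.0
```

{"op": "drive_tool", "data": {
  "rows": [
    [[-0.35,-0.06,0,-0.04,0.002,-0.015],[-0.68,-0.12,0,-0.089,0.005,-0.035],[-0.68,-0.12,0,-0.089,0.005,-0.035],[-0.68,-0.12,0,-0.089,0.005,-0.035],[-0.68,-0.12,0,-0.089,0.005,-0.035]]
  ]
}}

```text
time: 7.55
tool_pos: [552.6, -112.3, 234.8]
tcp_rot: [164.0, -0.1, 106.5]
force: [0.1, 1.0, -1.9]
finger_gap: 0.138
gripper_force: 30.0
```

```bash
python3 -c "
from h import *
where();go(-32,-8,.28)
w=manip.camera('wrist');save('w4',w)
s=manip.camera('scene');t=manip.camera('top');save('s4',np.hstack([cv2.resize(s[130:260,140:300],None,fx=2.5,fy=2.5,interpolation=2),cv2.resize(w,(400,325))]))"
```

```text
t 7.55 tip [-30.8   0.6  34.2] lip [84.5  0.5 67.2] tilt 0.279 F [ 0.4  1.  -1.9] M [-0.07  0.1  -0.03] gap 0.138
t 7.55 F box [ 0.4  1.  -1.9] gap 0.138 move [-3.600e-03 -8.580e-02  2.678e-01 -4.000e-04 -3.000e-04 -2.000e-04]
```

View pics/s4.png

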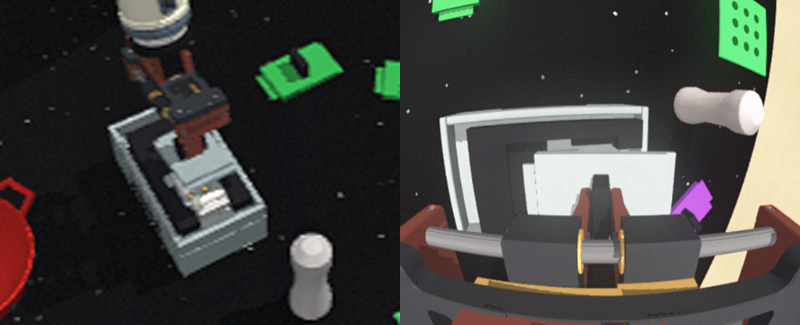

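The held cover is tilted above the opening with the tongue just behind the ledge's edge. Descend, then feel for the slot floor.

{"op": "drive_tool", "data": {
  "rows": [
    [[-0.003,-0.04,0.12,0,0,0],[-0.003,-0.08,0.22,0,0,0],[-0.003,-0.086,0.265,0,0,0],[-0.003,-0.086,0.265,0,0,0]]
  ]
}}

```text
time: 8.2
tool_pos: [551.1, -114.2, 192.8]
tcp_rot: [164.0, -0.1, 106.4]
force: [-0.2, 0.1, -1.5]
finger_gap: 0.134
gripper_force: 30.0
```

```bash
python3 -c "
from h import *
where();go(-32,-12,.28);go(-32,-16,.28)"
```

```text
t 8.2 tip [-32.8  -0.8  -7.8] lip [82.6 -1.  25.3] tilt 0.279 F [-0.2  0.1 -1.5] M [-0.01  0.07 -0.03] gap 0.134
t 8.2 F box [-0.2  0.1 -1.5] gap 0.134 move [ 0.0066 -0.0034  0.0281 -0.0003 -0.0001 -0.0005]
t 8.2 F box [-0.2  0.1 -1.5] gap 0.134 move [ 0.0066 -0.0108  0.0537 -0.0003 -0.0001 -0.0005]
```

{"op": "drive_tool", "data": {
  "rows": [
    [[0.004,-0.002,0.007,0,0,0],[0.005,-0.004,0.014,0,0,0],[0.005,-0.006,0.02,0,0,0],[0.005,-0.008,0.026,0,0,0],[0.005,-0.008,0.026,0,0,0]]
  ]
}}

```text
time: 8.82
tool_pos: [550.9, -113.8, 189.3]
tcp_rot: [164.0, -0.0, 106.4]
force: [0.3, -0.3, -0.9]
finger_gap: 0.133
gripper_force: 30.0
```

{"op": "drive_tool", "data": {
  "rows": [
    [[0,-0.001,0.005,0,0,0],[0,-0.002,0.01,0,0,0],[0,-0.002,0.01,0,0,0]]
  ]
}}

```text
time: 9.2
tool_pos: [551.1, -113.7, 187.8]
tcp_rot: [164.0, -0.0, 106.4]
force: [-0.6, -0.3, -1.0]
finger_gap: 0.135
gripper_force: 30.0
```

```bash
python3 -c "
from h import *
where()"
```

```text
t 9.2 tip [-32.6  -0.4 -12.9] lip [82.7 -0.6 20.3] tilt 0.28 F [-0.7 -0.2 -1. ] M [-0.04  0.06 -0.  ] gap 0.135
```

{"op": "drive_tool", "data": {
  "rows": [
    [[0,-0.001,0.005,0,0,0],[0,-0.002,0.01,0,0,0],[0,-0.002,0.01,0,0,0]]
  ]
}}

```text
time: 9.57
tool_pos: [551.4, -113.7, 187.1]
tcp_rot: [163.9, 0.0, 106.4]
force: [-3.6, -0.1, 9.0]
finger_gap: 0.132
gripper_force: 30.1
```

{"op": "drive_tool", "data": {
  "rows": [
    [[0,-0.001,0.004,0,0,0],[0,-0.002,0.007,0,0,0],[0,-0.002,0.007,0,0,0]]
  ]
}}

```text
time: 9.95
tool_pos: [551.8, -113.7, 186.4]
tcp_rot: [163.9, 0.0, 106.4]
force: [-1.7, 0.4, 10.7]
finger_gap: 0.137
gripper_force: 30.2
```

{"op": "drive_tool", "data": {
  "rows": [
    [[0,-0.001,0.004,0,0,0],[0,-0.002,0.007,0,0,0],[0,-0.002,0.007,0,0,0]]
  ]
}}

```text
time: 10.32
tool_pos: [552.2, -113.8, 185.7]
tcp_rot: [163.8, 0.0, 106.4]
force: [-2.4, 1.2, 12.3]
finger_gap: 0.139
gripper_force: 30.4
```

```bash
python3 -c "
from h import *
where()"
```

```text
t 10.32 tip [-31.2  -0.9 -15. ] lip [84.  -1.  18.4] tilt 0.282 F [-2.   1.8 12.3] M [ 0.3   0.5  -0.01] gap 0.139
```

{"op": "drive_tool", "data": {
  "rows": [
    [[0,0.002,-0.007,0,0,0],[0,0.003,-0.01,0,0,0],[0,0.003,-0.01,0,0,0]]
  ]
}}

```text
time: 10.7
tool_pos: [551.7, -113.8, 186.6]
tcp_rot: [163.9, 0.0, 106.4]
force: [-1.9, -0.6, 7.9]
finger_gap: 0.138
gripper_force: 30.0
```

```bash
python3 -c "
from h import *
where()"
```

```text
t 10.7 tip [-31.9  -0.7 -14.1] lip [83.4 -0.9 19.3] tilt 0.281 F [-2.  -0.1  7.9] M [0.13 0.49 0.05] gap 0.138
```

{"op": "drive_tool", "data": {
  "rows": [
    [[0,0.001,-0.004,0,0,0],[0,0.002,-0.007,0,0,0],[0,0.002,-0.007,0,0,0]]
  ]
}}

```text
time: 11.08
tool_pos: [551.5, -113.7, 187.1]
tcp_rot: [163.9, 0.0, 106.4]
force: [-0.4, -0.5, 4.3]
finger_gap: 0.134
gripper_force: 29.9
```

```bash
python3 -c "
from h import *
where()"
```

```text
t 11.07 tip [-32.1  -0.6 -13.6] lip [83.2 -0.8 19.6] tilt 0.281 F [-0.5 -0.4  4.3] M [-0.04  0.27  0.  ] gap 0.134
```

```bash
sed -i 's/94.5\])/96.0])/' h.py; python3 -c "
from h import *
where();go(-52,-14,.28);go(-56,-14,.28)"
```

```text
t 11.07 tip [-32.1  -0.6 -15.1] lip [83.2 -0.8 18.1] tilt 0.281 F [-0.5 -0.4  4.3] M [-0.04  0.27  0.  ] gap 0.134
t 11.07 F box [-0.5 -0.4  4.3] gap 0.134 move [ 0.0039 -0.1249 -0.0434  0.0002  0.0002 -0.0005]
t 11.07 F box [-0.5 -0.4  4.3] gap 0.134 move [ 0.0038 -0.1505 -0.0508  0.0002  0.0002 -0.0005]
```

{"op": "drive_tool", "data": {
  "rows": [
    [[0.002,-0.02,-0.012,0,0,0],[0.004,-0.06,-0.024,0,0,0],[0.004,-0.09,-0.033,0,0,0],[0.004,-0.115,-0.041,0,0,0],[0.004,-0.125,-0.043,0,0,0],[0.004,-0.125,-0.043,0,0,0]]
  ]
}}

```text
time: 11.82
tool_pos: [531.9, -118.7, 187.7]
tcp_rot: [164.0, -0.0, 106.4]
force: [-0.8, -0.1, -0.2]
finger_gap: 0.138
gripper_force: 30.0
```

```bash
python3 -c "
from h import *
where();go(-55,-14,.28);go(-57,-14,.28)"
```

```text
t 11.82 tip [-52.4   0.2 -14.4] lip [62.9  0.  18.7] tilt 0.28 F [-0.8  0.2 -0.2] M [-0.07  0.11 -0.03] gap 0.138
t 11.82 F box [-0.8  0.2 -0.2] gap 0.138 move [-0.001  -0.0159 -0.0075 -0.0001  0.0001 -0.0006]
t 11.82 F box [-0.8  0.2 -0.2] gap 0.138 move [-0.0011 -0.0287 -0.0112 -0.0001  0.0001 -0.0006]
```

Now creep in until the plate's face meets the ledge.

{"op": "drive_tool", "data": {
  "rows": [
    [[0,-0.01,-0.003,0,0,0],[0,-0.02,-0.006,0,0,0],[0,-0.026,-0.008,0,0,0],[0,-0.026,-0.008,0,0,0]]
  ]
}}

```text
time: 12.32
tool_pos: [528.0, -119.8, 187.8]
tcp_rot: [164.0, -0.0, 106.4]
force: [0.3, -0.0, -1.6]
finger_gap: 0.133
gripper_force: 30.0
```

```bash
python3 -c "
from h import *
where()"
```

```text
t 12.32 tip [-56.4   0.3 -14.3] lip [58.9  0.1 18.9] tilt 0.28 F [ 0.3 -0.1 -1.6] M [-0.03  0.11 -0.05] gap 0.133
```

{"op": "drive_tool", "data": {
  "rows": [
    [[0,-0.006,-0.002,0,0,0],[0,-0.012,-0.004,0,0,0],[0,-0.012,-0.004,0,0,0]]
  ]
}}

```text
time: 12.7
tool_pos: [526.4, -120.4, 188.0]
tcp_rot: [163.9, -0.0, 106.4]
force: [1.2, 1.5, -0.9]
finger_gap: 0.135
gripper_force: 30.0
```

```bash
python3 -c "
from h import *
where()"
```

```text
t 12.7 tip [-58.1   0.2 -14.1] lip [57.3  0.  19.1] tilt 0.28 F [ 1.6  1.1 -0.9] M [ 0.   -0.12  0.04] gap 0.135
```

{"op": "drive_tool", "data": {
  "rows": [
    [[0,-0.004,-0.001,0,0,0],[0,-0.007,-0.002,0,0,0],[0,-0.007,-0.002,0,0,0]]
  ]
}}

```text
time: 13.08
tool_pos: [526.1, -120.5, 188.2]
tcp_rot: [163.9, 0.0, 106.4]
force: [5.2, 3.9, -3.2]
finger_gap: 0.135
gripper_force: 30.0
```

```bash
python3 -c "
from h import *
where();go(-59.3,-12.9,.2);go(-60.5,-11.8,.12)"
```

```text
t 13.07 tip [-58.3   0.1 -13.9] lip [57.  -0.1 19.4] tilt 0.282 F [ 6.1  2.3 -3.2] M [ 0.36 -1.07  0.01] gap 0.135
t 13.07 F box [ 6.1  2.3 -3.2] gap 0.135 move [-0.0004  0.0445  0.0272  0.026   0.0002 -0.0006]
t 13.07 F box [ 6.1  2.3 -3.2] gap 0.135 move [-0.0003  0.0839  0.0567  0.0514  0.0002 -0.0006]
```

Ledge contact felt where expected (6 N, hooked). Now I swing down, easing off slightly.

```bash
python3 -c "
from h import *
go(-58.7,-12.9,.2,.2);go(-59.5,-11.8,.13,.2)"
```

```text
t 13.07 F box [ 6.1  2.3 -3.2] gap 0.135 move [ 0.0009  0.0484  0.0283  0.026   0.0002 -0.0006]
t 13.07 F box [ 6.1  2.3 -3.2] gap 0.135 move [ 0.001   0.0848  0.0535  0.0482  0.0002 -0.0006]
```

{"op": "drive_tool", "data": {
  "rows": [
    [[0.001,0.02,0.01,0.006,0,0],[0.001,0.038,0.02,0.015,0,0],[0.001,0.054,0.03,0.026,0,0],[0.001,0.054,0.03,0.026,0,0]]
  ]
}}

```text
time: 13.58
tool_pos: [534.1, -117.9, 185.8]
tcp_rot: [168.6, -0.0, 106.4]
force: [0.4, -1.0, -0.9]
finger_gap: 0.133
gripper_force: 30.0
```

```bash
python3 -c "
from h import *
where();go(-59.5,-11.8,.13,.2);go(-59.5,-12,.15,.2)"
```

```text
t 13.57 tip [-58.6   0.4 -13.2] lip [59.   0.3 10.5] tilt 0.198 F [ 0.1 -1.1 -0.9] M [-0.03  0.09  0.03] gap 0.133
t 13.57 F box [ 0.1 -1.1 -0.9] gap 0.133 move [-0.0008  0.0371  0.0194  0.0218  0.     -0.0003]
t 13.57 F box [ 0.1 -1.1 -0.9] gap 0.133 move [-0.0008  0.025   0.0117  0.0154  0.     -0.0003]
```

{"op": "drive_tool", "data": {
  "rows": [
    [[-0.001,0.012,0.006,0.008,0,0],[-0.001,0.025,0.012,0.0155,0,0],[-0.001,0.037,0.019,0.022,0,0],[-0.001,0.037,0.019,0.022,0,0]]
  ]
}}

```text
time: 14.08
tool_pos: [539.7, -116.3, 184.0]
tcp_rot: [172.7, -0.0, 106.4]
force: [0.1, -0.3, -1.0]
finger_gap: 0.133
gripper_force: 30.0
```

```bash
python3 -c "
from h import *
where();go(-60.3,-11.2,.11,.2);go(-60.8,-11,.09,.2)"
```

```text
t 14.07 tip [-59.9   0.3 -11.7] lip [59.1  0.2  3.6] tilt 0.128 F [ 0.  -0.3 -1. ] M [-0.15 -0.01 -0.04] gap 0.133
t 14.07 F box [ 0.  -0.3 -1. ] gap 0.133 move [-0.0002  0.0089  0.0039  0.0058 -0.0001 -0.0004]
t 14.07 F box [ 0.  -0.3 -1. ] gap 0.133 move [-0.0002  0.0179  0.0107  0.0122 -0.0001 -0.0004]
```

{"op": "drive_tool", "data": {
  "rows": [
    [[0,0.005,0.003,0.003,0,0],[0,0.009,0.005,0.006,0,0],[0,0.009,0.005,0.006,0,0]]
  ]
}}

```text
time: 14.45
tool_pos: [541.2, -116.0, 183.7]
tcp_rot: [173.7, -0.0, 106.4]
force: [-0.3, 0.6, 1.5]
finger_gap: 0.135
gripper_force: 30.0
```

```bash
python3 -c "
from h import *
where();go(-60.8,-11,.09,.2)"
```

```text
t 14.45 tip [-60.2   0.3 -11.2] lip [59.1  0.1  2. ] tilt 0.11 F [-0.1  0.6  1.5] M [ 0.08 -0.26  0.05] gap 0.135
t 14.45 F box [-0.1  0.6  1.5] gap 0.135 move [ 0.0002  0.0084  0.0069  0.0064  0.     -0.0005]
```

The lip now rests on the roller and the tongue is hooked. I'll release, then press the rear part with closed fingertips, as that gives the best lever and force control.

{"op": "drive_tool", "data": {
  "rows": [
    [[0,0,0,0,0,0],[0,0,0,0,0,0],[0,0,0,0,0,0],[0,0,0,0,0,0]]
  ],
  "claw": 150
}}

```text
time: 14.95
tool_pos: [540.9, -116.0, 183.5]
tcp_rot: [173.7, -0.0, 106.4]
force: [0.1, 0.4, -0.3]
finger_gap: 0.409
gripper_force: 0.0
```

{"op": "drive_tool", "data": {
  "rows": [
    [[0,0,-0.1,0,0,0],[0,0,-0.25,0,0,0],[0,0,-0.35,0,0,0],[0,0,-0.35,0,0,0]]
  ]
}}

```text
time: 15.45
tool_pos: [536.1, -117.9, 237.4]
tcp_rot: [173.5, 0.1, 106.4]
force: [-0.3, -0.1, 0.1]
finger_gap: 0.412
gripper_force: 0.0
```

```bash
python3 -c "
from h import *
where()
s=manip.read_state();print(s['tool_pos'],s['tcp_rot'])
w=manip.camera('wrist');save('w5',w)
# tool pose above rear part: fingertips at u=34,v=0, w tip
Rt=RB*T
for w_ in(35,12):
  p=BAY+RB.apply([34.5,0,w_])-Rt.apply([0,0,80]);print(p,delta(s,p,Rt.as_euler('xyz',degrees=True)).round(4))"
```

```text
t 15.45 tip [-65.3  -0.3  42.4] lip [53.9 -0.5 56. ] tilt 0.113 F [-0.4  0.   0.1] M [-0.04 -0.04 -0.04] gap 0.412
[ 536.09756635 -117.89034023  237.42863882] [1.73533292e+02 8.15742770e-02 1.06402402e+02]
[ 583.07928085 -105.30147061  211.        ] [-0.0077  0.3023  0.2116  0.0359  0.0005 -0.0005]
[ 583.07928085 -105.30147061  188.        ] [-0.0075  0.285   0.3639  0.0359  0.0005 -0.0005]
```

View pics/w5.png

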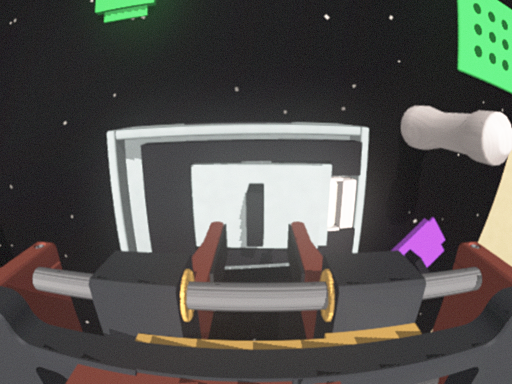

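The cover lies in the opening with its tongue hidden under the ledge and its rear end at the roller, about (335,200). Move over the rear part with closed fingers.

{"op": "drive_tool", "data": {
  "rows": [
    [[-0.003,0.12,0,0.012,0,0],[-0.007,0.3,0.15,0.036,0,0],[-0.007,0.302,0.19,0.036,0,0],[-0.007,0.302,0.19,0.036,0,0],[-0.007,0.302,0.19,0.036,0,0]]
  ],
  "claw": 255,
  "newtons": 20
}}

```text
time: 16.12
tool_pos: [581.0, -105.3, 212.4]
tcp_rot: [-179.8, -0.0, 106.4]
force: [0.5, 0.5, -0.4]
finger_gap: 0.004
gripper_force: 0.0
```

```bash
cat >> h.py <<'E'
def tip():
    s=manip.read_state();Rt=R.from_euler('xyz',s['tcp_rot'],degrees=True)
    print('t',round(float(s['time']),2),'ftip',RB.inv().apply(s['tool_pos']+Rt.apply([0,0,80])-BAY).round(1),s['tcp_rot'].round(2),'F',RB.inv().apply(s['force']).round(1),'gap',round(float(s['finger_gap']),3))
    return s
E
python3 -c "
from h import *
tip()"
```

```text
t 16.12 ftip [32.2  0.7 36.4] [-1.7982e+02 -4.0000e-02  1.0638e+02] F [ 0.6  0.3 -0.4] gap 0.004
```

{"op": "drive_tool", "data": {
  "rows": [
    [[0,0.012,0.07,0,0,0],[-0.003,0.015,0.13,0,0,0],[-0.003,0.015,0.158,0,0,0],[-0.003,0.015,0.158,0,0,0]]
  ]
}}

```text
time: 16.62
tool_pos: [583.9, -104.9, 188.2]
tcp_rot: [-179.8, -0.0, 106.4]
force: [0.6, 1.1, 0.6]
finger_gap: 0.002
gripper_force: 0.0
```

{"op": "drive_tool", "data": {
  "rows": [
    [[0,0,0.007,0,0,0],[0,0,0.014,0,0,0],[0,0,0.018,0,0,0],[0,0,0.018,0,0,0]]
  ]
}}

```text
time: 17.12
tool_pos: [584.1, -105.0, 186.4]
tcp_rot: [-179.8, -0.0, 106.4]
force: [-3.1, -0.9, 3.3]
finger_gap: 0.005
gripper_force: 2.1
```

```bash
python3 -c "
from h import *
tip()"
```

```text
t 17.12 ftip [35.3 -0.  10.4] [-179.83   -0.    106.41] F [-3.3  0.   3.3] gap 0.005
```

{"op": "drive_tool", "data": {
  "rows": [
    [[0,-0.007,0,0,0,0],[0,-0.01,0.004,0,0,0],[0,-0.01,0.007,0,0,0],[0,-0.01,0.007,0,0,0]]
  ]
}}

```text
time: 17.62
tool_pos: [583.1, -105.3, 185.0]
tcp_rot: [-179.9, 0.0, 106.4]
force: [1.9, -0.2, 3.2]
finger_gap: 0.006
gripper_force: 1.3
```

```bash
python3 -c "
from h import *
tip()"
```

```text
t 17.62 ftip [34.3 -0.   9. ] [-1.7987e+02  1.0000e-02  1.0641e+02] F [ 1.8 -0.8  3.2] gap 0.006
```

Now drawing it towards the slot. Press on in 1 mm steps.

{"op": "drive_tool", "data": {
  "rows": [
    [[0,0,0.004,0,0,0],[0,0,0.008,0,0,0],[0,0,0.01,0,0,0],[0,0,0.01,0,0,0]]
  ]
}}

```text
time: 18.12
tool_pos: [582.2, -105.2, 183.0]
tcp_rot: [-179.8, -0.1, 106.4]
force: [-0.1, -0.3, -0.2]
finger_gap: 0.006
gripper_force: 0.0
```

```bash
python3 -c "
from h import *
tip()"
```

```text
t 18.12 ftip [33.3  0.4  7. ] [-1.7976e+02 -5.0000e-02  1.0640e+02] F [-0.2 -0.2 -0.2] gap 0.006
```

{"op": "drive_tool", "data": {
  "rows": [
    [[0,0.002,0.004,0,0,0],[0,0.002,0.009,0,0,0],[0,0.002,0.012,0,0,0],[0,0.002,0.012,0,0,0]]
  ]
}}

```text
time: 18.62
tool_pos: [583.0, -105.2, 181.6]
tcp_rot: [-179.8, -0.0, 106.4]
force: [-0.2, 0.0, -0.1]
finger_gap: 0.011
gripper_force: 0.0
```

```bash
python3 -c "
from h import *
tip()
c=manip.camera('scene');save('s6',cv2.resize(c[150:260,150:270],(720,660),interpolation=2)[:600])
w=manip.camera('wrist');save('w6',w)"
```

```text
t 18.62 ftip [34.2  0.1  5.6] [-1.7983e+02 -2.0000e-02  1.0640e+02] F [-0.2  0.1 -0.1] gap 0.011
```

{"op": "drive_tool", "data": {
  "rows": [
    [[0,0,0.006,0,0,0],[0,0,0.012,0,0,0],[0,0,0.014,0,0,0],[0,0,0.014,0,0,0]]
  ]
}}

```text
time: 19.23
tool_pos: [583.0, -105.2, 179.5]
tcp_rot: [-179.8, -0.0, 106.4]
force: [0.0, 0.1, -0.3]
finger_gap: 0.008
gripper_force: 0.0
```

```bash
python3 -c "
from h import *
tip()"
```

```text
t 19.23 ftip [34.2  0.1  3.5] [-1.7983e+02 -2.0000e-02  1.0640e+02] F [ 0.1  0.1 -0.3] gap 0.008
```

{"op": "drive_tool", "data": {
  "rows": [
    [[0,0,0.006,0,0,0],[0,0,0.01,0,0,0],[0,0,0.012,0,0,0],[0,0,0.012,0,0,0]]
  ]
}}

```text
time: 19.73
tool_pos: [583.0, -105.2, 177.7]
tcp_rot: [-179.8, -0.0, 106.4]
force: [0.8, -0.4, 0.6]
finger_gap: 0.0
gripper_force: 0.0
```

```bash
python3 -c "
from h import *
tip()"
```

```text
t 19.73 ftip [34.2  0.1  1.7] [-1.7984e+02 -1.0000e-02  1.0640e+02] F [ 0.6 -0.6  0.6] gap 0.0
```

View pics/w6.png

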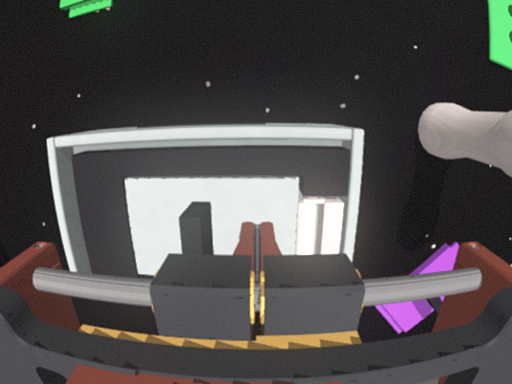

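The cover now looks almost flat, with the roller over its lip, about (320,225). Press on gently to be sure it is home.

{"op": "drive_tool", "data": {
  "rows": [
    [[0,0,0.005,0,0,0],[0,0,0.008,0,0,0],[0,0,0.01,0,0,0],[0,0,0.01,0,0,0]]
  ]
}}

```text
time: 20.23
tool_pos: [583.1, -105.2, 176.5]
tcp_rot: [-179.9, -0.0, 106.4]
force: [-0.4, 0.3, 4.1]
finger_gap: 0.007
gripper_force: 2.0
```

```bash
python3 -c "
from h import *
tip()"
```

```text
t 20.23 ftip [34.4  0.1  0.5] [-1.7985e+02 -1.0000e-02  1.0641e+02] F [-0.3  0.4  4.1] gap 0.007
```

{"op": "drive_tool", "data": {
  "rows": [
    [[0,0,0.004,0,0,0],[0,0,0.007,0,0,0],[0,0,0.007,0,0,0],[0,0,0.007,0,0,0]]
  ]
}}

```text
time: 20.72
tool_pos: [583.2, -105.2, 176.4]
tcp_rot: [-179.9, 0.0, 106.4]
force: [-3.2, 0.8, 12.1]
finger_gap: 0.004
gripper_force: 6.3
```

```bash
python3 -c "
from h import *
tip()"
```

```text
t 20.73 ftip [34.4  0.   0.4] [-179.87    0.    106.4 ] F [-2.9  1.7 12.1] gap 0.004
```

Stiff stop at the frame's level (12 N, no give), so it rests home. Lift away and check.

{"op": "drive_tool", "data": {
  "rows": [
    [[0,0,-0.1,0,0,0],[0,0,-0.4,0,0,0],[0,0,-0.7,0,0,0],[-0.4,0,-0.9,0,0,0],[-0.8,0,-0.9,0,0,0],[-0.8,0,-0.9,0,0,0],[-0.8,0,-0.9,0,0,0]]
  ]
}}

```text
time: 21.6
tool_pos: [616.8, -220.2, 309.9]
tcp_rot: [-179.8, -0.1, 106.4]
force: [-0.2, -0.5, -0.2]
finger_gap: 0.004
gripper_force: 0.0
```

```bash
python3 - <<'E'
from h import *
s=tip()
w=manip.camera('wrist');c=manip.camera('scene')
k=manip.get_calibration('wrist');H=np.array(k['hand_eye']);Rt=R.from_euler('xyz',s['tcp_rot'],degrees=True).as_matrix()
a=np.radians(16.5);ex=np.array([np.cos(a),np.sin(a)]);ey=np.array([-ex[1],ex[0]])
U,V=np.meshgrid(-110+np.arange(500)*.4,65-np.arange(330)*.4)
P=np.stack([550+U*ex[0]+V*ey[0],-115.1+U*ex[1]+V*ey[1],np.full_like(U,96)],-1)-s['tool_pos']
q=(P@Rt-H[:3,3])@H[:3,:3];th=np.arctan2(np.hypot(q[...,0],q[...,1]),q[...,2]);ph=np.arctan2(q[...,1],q[...,0])
im=cv2.remap(w,(k['cx']+k['fx']*th*np.cos(ph)).astype(np.float32),(k['cy']+k['fx']*th*np.sin(ph)).astype(np.float32),cv2.INTER_CUBIC)
im=(255*(im/255.)**.6).astype(np.uint8)
save('fin',np.hstack([im,cv2.resize(c[150:260,165:265],(300,330),interpolation=2)]))
E
```

```text
t 21.6 ftip [  33.9 -119.6  133.9] [-1.7980e+02 -7.0000e-02  1.0636e+02] F [-0.4 -0.5 -0.2] gap 0.004
```

View pics/fin.png

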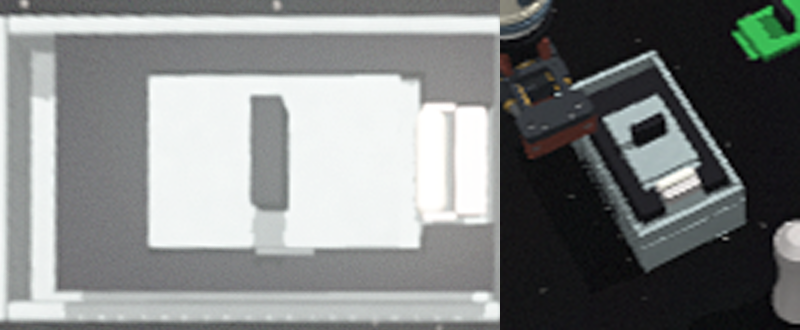

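The plate spans -50.8 to +50.8 mm and lies flat. The roller has sprung out over the lip, sitting about 1 mm back, as it should. Nothing is touched by the robot, so I hand it in.

```bash
python3 -c "
from bench import manip
print(manip.finish_job())"
```

```text
the job is handed in; nothing more can be done
None
```

The battery cover is hooked under the ledge, snapped past the roller catch, lying flat and let go. The job is handed in at about 22 s; the highest push I read was about 12 N, and I touched nothing else on the counter.

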